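# Lock the slide of a measuring fixture with a snap-fit stop clip

### The job

Push the carriage of the measuring fixture fully home against the end block that carries the micrometer drum. Then lock it there: press the black stop clip down over the bare guide rod, right beside the carriage with less than a centimetre of play, until its sprung arms snap shut under the rod and it sits fully home with its tab upright, and let go. Leave everything else on the bench where it is.

Things in the scene. Friction and masses are not known exactly. Their poses are not given: they have to be found in the camera images.
- fixture: Measuring fixture, fixed to the bench: dark steel base 100 (x) x 270 (y) x 18 mm on a green pad; two dark end blocks (40 x 22 mm, tops at 80 mm, inner faces at y = -98 and +98 mm) carry a bright round guide rod. An aluminium micrometer drum (24 mm dia., out to y = +156 mm) is on the outside of the +y end block. Origin: centre of the base's underside; y runs along the rod towards the drum, z up.
- rod (a point): Point on the axis of the guide rod midway between the end blocks, 60 mm above the bench. Axes as the fixture: y along the rod. The rod is 20 mm in diameter, 42 mm clear above the base.
- carriage (a joint): How far the carriage is from home, in m along the rod: 0 = home against the end block with the drum, growing as it moves away towards the fixture's -y end, to 0.13. It takes about 2 N to slide, and stays where it is left.
- carriage_top (a point): Centre of the top face of the carriage body, 85 mm above the bench, axes as the fixture. The carriage is an aluminium block on the rod, 44 (x) x 50 (along the rod) x 50 mm high, with a push block on its top centre: 24 (x) x 18 (along the rod) x 24 mm high, its top 109 mm above the bench. At home its centre is 72 mm from the rod's midpoint.
- carriage_face (a point): Centre of the carriage's end face that looks away from the drum (the fixture's -y side), on the rod axis, 25 mm along the rod from the carriage's centre; axes as the fixture. The clip goes on the rod on this side.
- clip: Black plastic snap-fit stop clip, 75 g, standing mouth down. Origin: centre of its underside; z up, y along its bore. Saddle 30 (x) x 36 (y) x 8 mm, top 34.8 mm up; on it a grip tab 14 (x) x 32 (y) mm, top 66.8 mm up; below, two sprung arms with inward lips (16 mm gap) and flared tips. Same both ways round. Pressed onto the rod it snaps at roughly 8 N; then its saddle rests on the rod.
- clip_bore (a point): Centre of the clip's bore (21 mm between the arms), 16.5 mm above the clip's origin and 18.3 mm below the top of its saddle; axes as the clip. On the seated clip this point lies on the rod's axis.
- clip_arm_a (a joint): Opening of the clip's arm on its +x side, rad: 0 = shut, about 0.10 when its lip passes the widest part of the rod, 0 to 0.03 on the seated clip, which grips the rod lightly.
- clip_arm_b (a joint): Opening of the clip's arm on its -x side, as for the other arm.
- plug_gauge: Bystander: steel plug gauge standing up, 24 mm dia., 60 mm high, near the clip. Origin: centre of its underside.
- carton: Bystander: small red carton 34 x 55 x 28 mm near the clip. Origin: centre of its underside.
- ring_gauge: Bystander: steel ring gauge 44 mm dia., 14 mm high, near the fixture. Origin: centre of its underside.
- gauge_block: Bystander: flat steel block 30 x 35 x 9 mm near the fixture. Origin: centre of its underside.
- cleaner: Bystander: jar 48 mm dia., 90 mm high, at the back. Origin: centre of its underside.

How it is judged:
By the outcome, as a careful person would: the job done as asked, in the order asked, and still so for the second after the job is handed in, with the robot touching nothing.
It also fails if it takes over 58 s, if anything falls off the work surface, if the arm or the gripper's body presses on something with over 40 N, if the wrist force passes 120 N, or if a joint passes its speed limit or range.

### The arm

A 6-joint arm with a two-finger parallel gripper is mounted at the origin on the work surface. World frame = base frame: x ahead of the robot, y to its left, z up, the work surface at z = 0. Lengths are in m, angles in rad, forces in N, time in s.
With the tool pointing down it reaches from about 0.35 to 0.85 m from the base axis. Payload 8.1 kg.
Tool frame: the origin (TCP) lies midway between the tips of the shut fingers; the grasp point (between the pads) lies robot.grip_depth behind it (robot.grip_depth is the distance from the TCP to the grasp point, in m); z points along the fingers, y is the line along which they close (so a half turn about z gives the same grasp; the last joint's range is limited). The gripper opens to 93 mm and grips with 3 to 60 N. Pads are 15 mm wide; open, the fingers measure 128 mm over their backs; the gripper's body (75 mm by 188 mm) begins 65 mm behind the grasp point.
Start: joints at [-1.377, 0.13, 1.488, -0, 1.523, -0.085], TCP at [0.165, -0.577, 0.219] pointing down, gripper open.
Joint ranges: [-2.96, 2.96], [-0.89, 2.26], [0.02, 2.5], [-1.34, 4.48], [0, 2.73], [-2.66, 2.66]. Speed limits (rad/s): [2.39, 2.39, 2.79, 3.14, 3.14, 3.14].

### API

Orientations are given as a rotation vector (axis times angle).
In Python, from plant import robot gives the robot as it stands.
- The arm moves only by the tool carry_out, never from a script. Its argument "rows" is a list of rows, each a list of 6 numbers: the shift along the tool's x, y, z in m, then the turn, a rotation vector about the tool's x, y, z in degrees. A call has 1 to 12 rows; each row is the pose to reach, as a shift and turn from the pose commanded when the call began, along the tool's axes at that moment; what a row does not reach only later rows make up. A row lasts 1/8 s, in which the tool goes at most 62.5 mm and 10.7 degrees, less where a joint would pass 70% of its speed; a pose out of reach is approached as far as the arm can. A call with a gripper value outside its range is refused whole. "jaw" is the closure in counts, from 0 (fully open) to 255 (shut), set as the call begins (left out, the last holds). The fingers move at their own pace and stop on an object; "force" is the grip in N (left out, the last holds). Time passes only in rows, so rows that repeat a pose let the fingers close. It gives the time, the measured TCP pose, the force, the opening and the grip force at its end, in the units of the state.
- robot.read_state(): the state, without advancing time (a new reading comes with each control period).
- robot.read_camera(name): name is "scene" or "side" or "wrist"; returns the picture (384x512x3 uint8, red, green, blue); there is no depth.
- robot.camera_model(name): a dict with "fx", "fy", "cx", "cy" (pixels), "R" (3x3) and "t" (3): a world point X has camera coordinates R X + t; the wrist camera has in their place "mount" (4x4, takes a point from camera to tool coordinates, whose origin is the TCP and whose axes are the flange's). Camera axes: x right, y down, z forward; pixel columns grow to the right and rows downward; lengths in m; the calibration is good to about 2 mm. A picture is of the moment at which its call begins: read the wrist's pose just before it. camera_model takes no time and is no camera call.
- robot.close_job(): hands the job in; it is judged then, once.
Trained networks look in the newest picture that a camera, given by its name, has taken for a name from the list of things; names that differ only in an ending like _2 or _b are one class to them, and where a whole thing is asked for, a point or a joint stands for the part that bears it (a point fixed in the world has none). Each returns a list of dicts, best first, with "conf" (0 to 1); they miss things now and then, are a little off and sometimes report something else, mostly with a low value. They report only what shows in the picture. A call takes as long as a camera call.
- robot.outline_of(camera, target): "pixels" (384x512 bool, what is visible of it) and "pixel" ([column, row] in pixels, amid what is visible of it).
The state is a dict: "t": time; "q": joint angles; "dq": joint speeds; "joint_torque": joint torques, N m; "tool_pos": TCP position; "orientation": TCP orientation; "force": force on the tool from outside, world axes, zero at the start; "wrist_torque": the same for the moment, N m; "opening": finger opening in m; "gripper_force": force on a finger pad.
Only numpy, scipy, OpenCV 4.12 (cv2) and the standard library are available. Lean on these libraries where they do the work, as an engineer would, in place of code of your own. Each camera call takes 0.05 s, during which the arm holds its last target. There are 200 camera calls.

## Working session

There is one attempt and no reset: what is moved stays moved. The work goes in short steps, Python scripts to look and compute and a tool call to move; the robot and the scene stay as the last step left them, time stands still between calls to the robot, and variables do not carry over. Pictures are saved under pics/ and viewed, at most 10 in all, crops included, and the job is handed in when it is done.

Besides the shell and the picture viewer there is one more tool, called after "Request:" as name(argument=value, ...) on one line, values as JSON. carry_out: Moves the arm, as the interface text tells. Its arguments: {"type":"object","properties":{"rows":{"type":"array"},"jaw":{"type":"number"},"force":{"type":"number"}},"required":["rows"]}

```bash
ls; mkdir -p pics; python3 - <<'E'
from plant import robot
import cv2, numpy as np
s=robot.read_state(); print(s['t'],s['tool_pos'],s['orientation'],s['opening'],robot.grip_depth)
ims=[]
for c in ("scene","side"):
    im=robot.read_camera(c); ims.append(im)
    m=robot.camera_model(c); print(c,m['fx'],m['cx'],m['cy'],np.round(-np.array(m['R']).T@m['t'],3),np.round(m['R'],2).tolist())
    for n in ("fixture","carriage","clip","plug_gauge","carton","ring_gauge","gauge_block","cleaner"):
        r=robot.outline_of(c,n)
        for d in r[:1]:
            p=d['pixels']; ys,xs=np.where(p)
            print(n,round(d['conf'],2),d['pixel'],p.sum(),xs.min(),xs.max(),ys.min(),ys.max())
    cv2.imwrite(f"pics/{c}0.png",cv2.resize(im[:,:,::-1],(800,600)))
print(np.round(robot.camera_model('wrist')['mount'],3).tolist(),robot.read_state()['t'])
E
```

```text
pics
0.0 [ 0.16500358 -0.57628736  0.21764197] [-3.10936061e+00 -4.36237711e-01  2.18880714e-04] 0.09324018787372465 0.0188
scene 438.2916597691822 255.34603030972096 191.2254542761511 [1.    0.625 0.804] [[-0.86, 0.52, 0.0], [0.35, 0.59, -0.73], [-0.38, -0.62, -0.69]]
fixture 0.66 [241.1, 141.4] 476 230 253 125 154
carriage 0.88 [242.4, 137.8] 439 231 252 124 154
clip 0.87 [324.1, 277.6] 345 315 333 261 291
plug_gauge 0.59 [286.1, 292.2] 227 282 293 279 302
carton 0.58 [366.7, 280.8] 521 354 381 265 293
gauge_block 0.59 [215.2, 180.4] 105 210 223 173 182
cleaner 0.65 [197.4, 229.7] 753 187 209 210 249
side 445.8923150637792 252.88354889158663 187.74766166712715 [ 0.217 -0.46   0.773] [[0.75, -0.66, -0.0], [-0.5, -0.57, -0.65], [0.42, 0.49, -0.76]]
fixture 0.69 [288.7, 300.6] 10678 207 372 226 378
carriage 0.67 [302.6, 294.5] 1122 283 323 271 314
clip 0.51 [180.4, 145.7] 296 173 189 130 159
plug_gauge 0.5 [213.6, 133.0] 160 209 217 122 144
carton 0.67 [142.0, 153.1] 403 130 153 145 169
ring_gauge 0.88 [275.3, 357.2] 498 265 291 350 378
gauge_block 0.49 [321.8, 261.2] 242 313 332 250 266
cleaner 0.81 [305.5, 162.1] 757 297 319 142 182
[[-0.001, -0.965, -0.264, 0.073], [1.0, -0.001, 0.0, 0.001], [-0.001, -0.264, 0.965, -0.165], [0.0, 0.0, 0.0, 1.0]] 0.9
```

View pics/scene0.png

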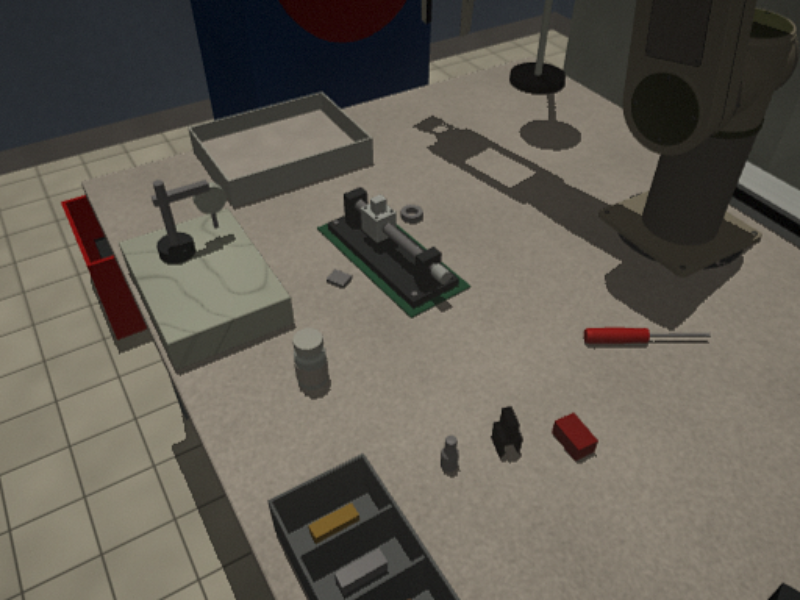

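View pics/side0.png

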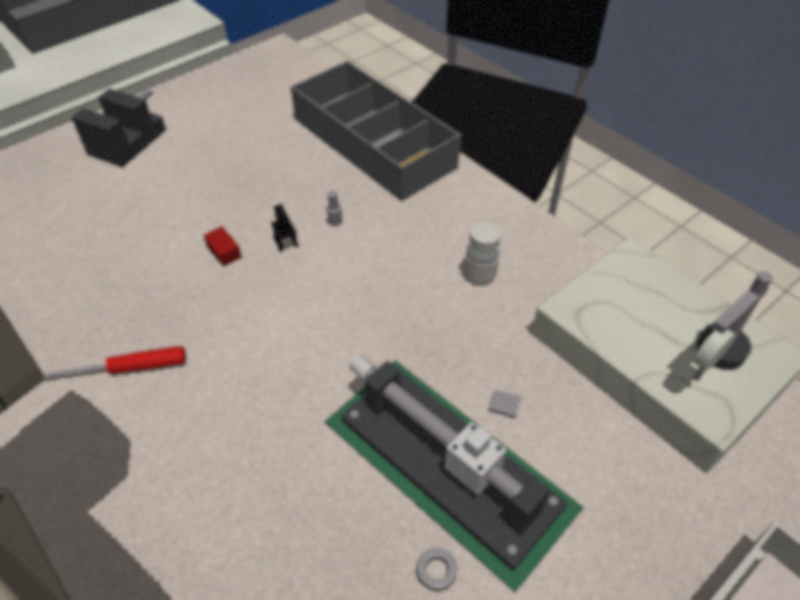

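The pictures show the fixture with its drum at about (361,367) in the side view and the carriage at (475,455), mid-rod. The clip stands at (507,432) in the scene view, between the plug gauge and the carton.

```bash
cat > h.py <<'E'
from plant import robot
import cv2, numpy as np
from scipy.spatial.transform import Rotation as R
def cam(c,s=None):
    m=robot.camera_model(c)
    K=(m['fx'],m['fy'],m['cx'],m['cy'])
    if c!='wrist': return K,np.array(m['R']),np.array(m['t'])
    T=np.eye(4);T[:3,:3]=R.from_rotvec(s['orientation']).as_matrix();T[:3,3]=s['tool_pos']
    W=np.linalg.inv(T@np.array(m['mount'])); return K,W[:3,:3],W[:3,3]
def ray(C,p):
    K,r,t=C; d=r.T@np.array([(p[0]-K[2])/K[0],(p[1]-K[3])/K[1],1]); return -r.T@t,d
def atz(C,p,z):
    o,d=ray(C,p); return o+d*(z-o[2])/d[2]
def proj(C,X):
    K,r,t=C; x=np.atleast_2d(X)@r.T+t; return np.c_[K[0]*x[:,0]/x[:,2]+K[2],K[1]*x[:,1]/x[:,2]+K[3]]
def tri(C1,p1,C2,p2):
    o1,d1=ray(C1,p1);o2,d2=ray(C2,p2)
    a=np.linalg.lstsq(np.c_[d1,-d2],o2-o1,rcond=None)[0]
    return (o1+a[0]*d1+o2+a[1]*d2)/2, np.linalg.norm(o1+a[0]*d1-o2-a[1]*d2)
E
python3 - <<'E'
from h import *
S=cam('side');C=cam('scene');k=1/1.5625
f=lambda c,u,v,z:print(u,v,z,np.round(atz(c,(u*k,v*k),z),3))
print('side');f(S,361,367,.06);f(S,479,438,.109);f(S,476,446,.085)
for p in((354,413),(552,501),(512,549)):f(S,*p,.018)
for p in((328,420),(516,590),(581,508),(398,361)):f(S,*p,.001)
print('scene');f(C,440,272,.06);f(C,379,201,.109)
for p in((413,315),(468,286),(318,228)):f(C,*p,.001)
for n,a,b in(('clip',(324.1,277.6),(180.4,145.7)),('plug',(286.1,292.2),(213.6,133)),('carton',(366.7,280.8),(142,153.1)),('block',(215.2,180.4),(321.8,261.2)),('cleaner',(197.4,229.7),(305.5,162.1)),('carr',(242.4,137.8),(302.6,294.5))):
    X,e=tri(C,a,S,b);print(n,np.round(X,3),round(e,4))
f(S,275.3/k,357.2/k,.007)
print('cliptab');f(C,511,408,.0668);f(S,279,207,.0668)
E
```

```text
side
361 367 0.06 [ 0.504 -0.063  0.06 ]
479 438 0.109 [ 0.521 -0.243  0.109]
476 446 0.085 [ 0.523 -0.24   0.085]
354 413 0.018 [ 0.471 -0.087  0.018]
552 501 0.018 [ 0.568 -0.324  0.018]
512 549 0.018 [ 0.494 -0.331  0.018]
328 420 0.001 [ 0.446 -0.065  0.001]
516 590 0.001 [ 0.471 -0.361  0.001]
581 508 0.001 [ 0.595 -0.348  0.001]
398 361 0.001 [ 0.571 -0.055  0.001]
scene
440 272 0.06 [ 0.502 -0.066  0.06 ]
379 201 0.109 [ 0.523 -0.231  0.109]
413 315 0.001 [ 0.562 -0.054  0.001]
468 286 0.001 [ 0.442 -0.065  0.001]
318 228 0.001 [ 0.593 -0.347  0.001]
clip [0.588 0.231 0.03 ] 0.0024
plug [0.677 0.218 0.026] 0.0016
carton [0.51 0.28 0.02] 0.0023
block [ 0.629 -0.197 -0.005] 0.0041
cleaner [ 0.764 -0.014  0.046] 0.0073
carr [ 0.516 -0.244  0.067] 0.0007
430.15625 558.125 0.007 [ 0.423 -0.278  0.007]
cliptab
511 408 0.0668 [0.578 0.22  0.067]
279 207 0.0668 [0.591 0.236 0.067]
```

Request:
carry_out(rows=[[0.03,-0.012,-0.005,0,0,1],[0.085,-0.033,-0.01,0,0,3],[0.14,-0.055,-0.015,0,0,4],[0.195,-0.077,-0.02,0,0,5],[0.25,-0.099,-0.03,0,0,7],[0.305,-0.12,-0.03,0,0,8],[0.36,-0.142,-0.03,0,0,10],[0.4,-0.158,-0.03,0,0,11],[0.422,-0.166,-0.03,0,0,11],[0.422,-0.166,-0.03,0,0,11],[0.422,-0.166,-0.03,0,0,11]], jaw=255)

```text
t: 2.28
tool_pos: [0.5243, -0.3021, 0.2486]
orientation: [3.138, 0.135, -0.001]
force: [-0.6, 0.6, -0.4]
opening: 0.0005
gripper_force: 0.0
```

```bash
python3 - <<'E'
from h import *
s=robot.read_state(); print(s['t'],s['tool_pos'],s['orientation'],s['opening'])
im=robot.read_camera('wrist'); cv2.imwrite('pics/w1.png',cv2.resize(im[:,:,::-1],(800,600)))
W=cam('wrist',s)
for n in('fixture','carriage','ring_gauge','gauge_block'):
    for d in robot.outline_of('wrist',n)[:1]:
        ys,xs=np.where(d['pixels']);r=cv2.minAreaRect(np.c_[xs,ys].astype(np.float32))
        print(n,d['conf'],d['pixel'],r)
E
```

```text
2.275 [ 0.52432399 -0.30211403  0.24856388] [ 3.13838291e+00  1.35297858e-01 -9.37638017e-04] 0.0005151968626172661
fixture 0.85 [172.7, 162.2] ((158.1436309814453, 159.66812133789062), (99.44320678710938, 270.4534912109375), 89.55926513671875)
carriage 0.89 [193.2, 172.7] ((195.2344207763672, 171.76663208007812), (48.490901947021484, 50.973480224609375), 88.15238952636719)
ring_gauge 0.68 [233.4, 224.4] ((231.41763305664062, 225.92941284179688), (6.499955177307129, 22.846858978271484), 67.16634368896484)
gauge_block 0.86 [171.2, 69.4] ((170.89999389648438, 71.30000305175781), (28.174455642700195, 29.96331024169922), 63.43495178222656)
```

View pics/w1.png

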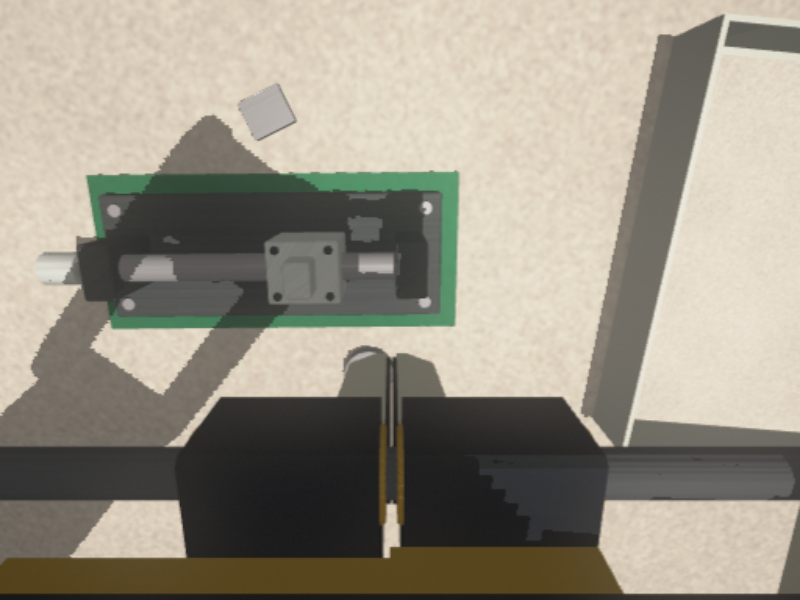

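The wrist view shows the carriage at about (305,268), the drum on the left at (60,268), and the base screws at (113,211), (427,208), (128,304) and (425,302).

```bash
python3 - <<'E'
from h import *
s=robot.read_state(); W=cam('wrist',s);k=.64
def f(u,v,z):
    p=atz(W,(u*k,v*k),z);print(u,v,np.round(p,4));return p
sc=[f(u,v,.018) for u,v in((113,211),(427,208),(128,304),(425,302))]
c=np.mean(sc,0);print('c',c); 
for a,b in((0,1),(2,3)):
    d=sc[a]-sc[b];print(np.hypot(*d[:2]),np.degrees(np.arctan2(-d[0],d[1])))
bc=[f(u,v,.018) for u,v in((102,195),(440,191),(113,317),(441,314))];print('base c',np.mean(bc,0))
print('carr');[f(u,v,.085) for u,v in((266,237),(344,234),(341,304),(268,303))]
print('push');[f(u,v,.109) for u,v in((283,262),(315,262),(310,298),(281,298))]
print('rod top');f(150,255,.06);f(150,280,.06);f(377,253,.06);f(377,274,.06)
E
```

```text
113 211 [ 0.5456 -0.0818  0.018 ]
427 208 [ 0.5689 -0.3281  0.018 ]
128 304 [ 0.47   -0.0894  0.018 ]
425 302 [ 0.4925 -0.3344  0.018 ]
c [ 0.51924087 -0.20840315  0.018     ]
0.24737890018709413 5.392423936054195
0.24600384327171848 5.245041374835092
102 195 [ 0.5574 -0.074   0.018 ]
440 191 [ 0.5827 -0.3368  0.018 ]
113 317 [ 0.4576 -0.0763  0.018 ]
441 314 [ 0.4833 -0.3487  0.018 ]
base c [ 0.52023852 -0.20896101  0.018     ]
carr
266 237 [ 0.5458 -0.2182  0.085 ]
344 234 [ 0.5522 -0.2697  0.085 ]
341 304 [ 0.5039 -0.2705  0.085 ]
268 303 [ 0.5004 -0.2205  0.085 ]
push
283 262 [ 0.5349 -0.2348  0.109 ]
315 262 [ 0.5366 -0.2547  0.109 ]
310 298 [ 0.5131 -0.2526  0.109 ]
281 298 [ 0.5115 -0.2342  0.109 ]
rod top
150 255 [ 0.5218 -0.1292  0.06  ]
150 280 [ 0.5032 -0.1284  0.06  ]
377 253 [ 0.5371 -0.2922  0.06  ]
377 274 [ 0.5217 -0.2934  0.06  ]
```

Request:
carry_out(rows=[[0.002,-0.008,0.05,0,0,-0.4],[0.004,-0.016,0.1,0,0,-0.4],[0.004,-0.016,0.14,0,0,-0.4],[0.004,-0.016,0.155,0,0,-0.4],[0.004,-0.016,0.155,0,0,-0.4],[0.004,-0.026,0.155,0,0,-0.4],[0.004,-0.04,0.155,0,0,-0.4],[0.004,-0.055,0.155,0,0,-0.4],[0.004,-0.072,0.155,0,0,-0.4],[0.004,-0.09,0.155,0,0,-0.4],[0.004,-0.108,0.155,0,0,-0.4],[0.004,-0.118,0.155,0,0,-0.4]])

```text
t: 4.03
tool_pos: [0.5187, -0.1817, 0.0935]
orientation: [-3.138, -0.149, 0.001]
force: [0.7, -2.9, 1.2]
opening: 0.0001
gripper_force: 1.2
```

Request:
carry_out(rows=[[0,-0.004,0,0,0,0],[0,-0.008,0,0,0,0],[0,-0.012,0,0,0,0],[0,-0.014,0,0,0,0],[0,-0.016,0,0,0,0],[0,-0.018,0,0,0,0],[0,-0.018,0,0,0,0]])

```text
t: 4.9
tool_pos: [0.5171, -0.165, 0.0935]
orientation: [-3.138, -0.147, 0.0]
force: [-0.1, -1.9, 0.2]
opening: 0.0006
gripper_force: 0.4
```

Request:
carry_out(rows=[[0,-0.0015,0,0,0,0],[0,-0.003,0,0,0,0],[0,-0.0045,0,0,0,0],[0,-0.006,0,0,0,0]])

```text
t: 5.4
tool_pos: [0.5165, -0.1592, 0.0935]
orientation: [-3.138, -0.147, 0.0]
force: [0.4, -1.8, -1.7]
opening: 0.0004
gripper_force: 1.4
```

Request:
carry_out(rows=[[0,-0.0015,0,0,0,0],[0,-0.003,0,0,0,0],[0,-0.0045,0,0,0,0],[0,-0.006,0,0,0,0]])

```text
t: 5.9
tool_pos: [0.5165, -0.1587, 0.0938]
orientation: [3.129, 0.145, 0.002]
force: [3.4, -31.1, -12.0]
opening: 0.0003
gripper_force: 14.8
```

Request:
carry_out(rows=[[0,0.006,0,0,0,0],[0,0.01,-0.02,0,0,0],[0,0.01,-0.065,0,0,0],[0.01,-0.03,-0.11,0,0,0],[0.02,-0.085,-0.14,0,0,0],[0.03,-0.145,-0.155,0,0,0],[0.04,-0.205,-0.155,0,0,0],[0.05,-0.265,-0.155,0,0,0],[0.065,-0.325,-0.155,0,0,0],[0.075,-0.37,-0.155,0,0,0],[0.075,-0.384,-0.155,0,0,0],[0.075,-0.384,-0.155,0,0,0]], jaw=145)

```text
t: 7.4
tool_pos: [0.5543, 0.2365, 0.2484]
orientation: [3.138, 0.15, -0.001]
force: [-1.3, 0.3, 0.5]
opening: 0.0402
gripper_force: 0.0
```

```bash
python3 - <<'E'
from h import *
s=robot.read_state(); print(s['t'],s['tool_pos'],s['orientation'],s['opening'])
im=robot.read_camera('wrist'); cv2.imwrite('pics/w2.png',cv2.resize(im[:,:,::-1],(800,600)))
W=cam('wrist',s)
for n in('clip','plug_gauge','carton'):
    for d in robot.outline_of('wrist',n)[:1]:
        ys,xs=np.where(d['pixels']);r=cv2.minAreaRect(np.c_[xs,ys].astype(np.float32))
        print(n,d['conf'],d['pixel'],r,np.round(atz(W,d['pixel'],.05),3))
C=cam('scene');S=cam('side');px={}
for c in('side','scene'):
    robot.read_camera(c);d=robot.outline_of(c,'carriage');px[c]=d[0]['pixel'];print(c,px[c])
print(tri(C,px['scene'],S,px['side']))
E
```

```text
7.4 [0.55434202 0.23647666 0.24842477] [ 3.13781517e+00  1.49805938e-01 -1.07879576e-03] 0.0402297836827991
clip 0.58 [261.1, 141.1] ((261.12066650390625, 140.55172729492188), (32.170082092285156, 26.917823791503906), 23.198591232299805) [0.591 0.226 0.05 ]
plug_gauge 0.75 [279.0, 67.0] ((279.20001220703125, 67.10002136230469), (22.452171325683594, 23.084625244140625), 71.56504821777344) [0.671 0.215 0.05 ]
carton 0.87 [219.2, 204.4] ((218.9988555908203, 200.7584686279297), (43.45069885253906, 29.103769302368164), 7.853313446044922) [0.511 0.268 0.05 ]
side [260.7, 256.1]
scene [264.3, 160.5]
(array([ 0.51373638, -0.13549813,  0.06126745]), np.float64(0.003150037890995023))
```

View pics/w2.png

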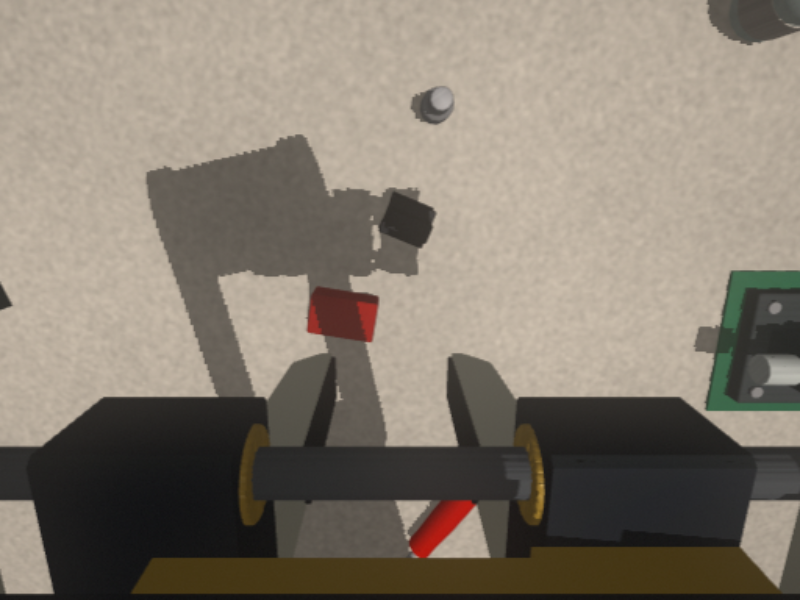

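The wrist view shows the clip as a dark quadrilateral at about (407,219), with the carton at (343,315) and the plug gauge at (437,103). I'll brighten a crop to get the tab direction.

```bash
python3 - <<'E'
import cv2,numpy as np
im=cv2.imread('pics/w2.png')
c=im[170:270,350:470].astype(float)/255
c=np.clip((c*2.5),0,1)**.6
cv2.imwrite('pics/w2c.png',cv2.resize((c*255).astype(np.uint8),None,fx=5,fy=5,interpolation=cv2.INTER_CUBIC))
E
```

```text
(no output)
```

View pics/w2c.png

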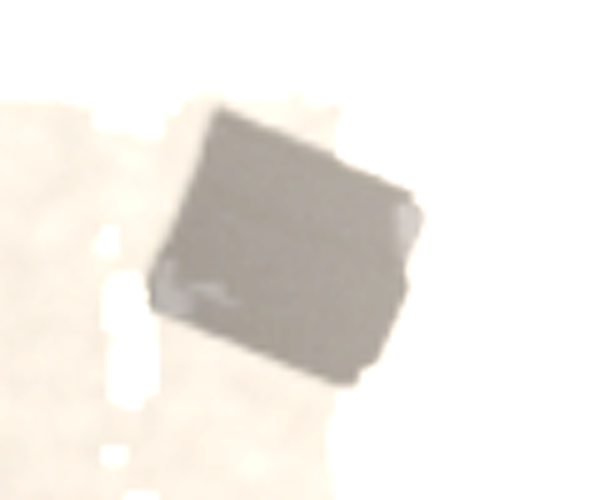

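The crop shows a dark quadrilateral with one pair of edges at about 22° and the other at about 70°. I can't read the tab direction from it, so I'll fit a box model to the silhouettes.

```bash
cat > fit.py <<'E'
from h import *
from scipy.optimize import minimize
def boxes(): 
    return [(.015,.018,0,.0348),(.007,.016,.0348,.0668)]
def sil(C,p,z0=0,up=4):
    c,s=np.cos(p[2]),np.sin(p[2]); M=np.zeros((384*up,512*up),np.uint8)
    for a,b,l,h in boxes():
        V=np.array([[x,y,z] for x in(-a,a) for y in(-b,b) for z in(l,h)])
        X=np.c_[p[0]+c*V[:,0]-s*V[:,1],p[1]+s*V[:,0]+c*V[:,1],V[:,2]+z0]
        cv2.fillConvexPoly(M,cv2.convexHull(((proj(C,X)+.5)*up).astype(np.int32)),1)
    return cv2.resize(M.astype(np.float32),(512,384),interpolation=cv2.INTER_AREA)
def fit(views,x0,yaws,z0=0,pr=True):
    out=[]
    def cost(p): 
        return sum(np.abs(sil(C,p,z0)-m).sum()/m.sum() for C,m in views)
    for y in yaws:
        r=minimize(lambda q:cost([q[0],q[1],y]),x0,method='Nelder-Mead',options=dict(initial_simplex=[x0,[x0[0]+.008,x0[1]],[x0[0],x0[1]+.008]],maxiter=40))
        out.append((r.fun,np.degrees(y),*r.x))
    return sorted(out)
E
python3 - <<'E'
from fit import *
s=robot.read_state(); V={}
for c in('wrist','side','scene'):
    C=cam(c,s)
    for i in range(1):
        im=robot.read_camera(c); d=robot.outline_of(c,'clip')
        if d: print(c,d[0]['conf'],d[0]['pixel'],d[0]['pixels'].sum()); V[c]=(C,d[0]['pixels'].astype(np.float32))
ys=np.radians(np.arange(-90,90,6))
for k in (['wrist'],['side'],['scene'],['wrist','side','scene']):
    if all(q in V for q in k):
        print(k); [print(np.round(o,4)) for o in fit([V[q] for q in k],[.588,.229],ys)[:5]]
E
```

```text
wrist 0.66 [261.4, 141.6] 840
side 0.55 [182.3, 148.5] 308
scene 0.84 [323.9, 279.4] 369
['wrist']
[  0.0626 -18.       0.5897   0.2263]
[  0.0813 -12.       0.5895   0.2262]
[  0.1218 -24.       0.5897   0.2265]
[ 0.1423 -6.      0.5899  0.2266]
[  0.1822 -30.       0.5896   0.2263]
['side']
[  0.2583 -18.       0.5887   0.2326]
[  0.2841 -12.       0.5888   0.232 ]
[  0.2971 -24.       0.5886   0.2332]
[ 0.3407 -6.      0.5876  0.2308]
[  0.3421 -30.       0.5885   0.2339]
['scene']
[  0.2773 -24.       0.5865   0.2279]
[  0.2952 -30.       0.5853   0.2258]
[  0.311  -18.       0.5863   0.2283]
[  0.341  -12.       0.5868   0.2261]
[  0.3425 -36.       0.5857   0.2252]
['wrist', 'side', 'scene']
[  0.7897 -18.       0.5873   0.2274]
[  0.8276 -12.       0.5877   0.2272]
[  0.8485 -24.       0.5874   0.2282]
[ 0.9432 -6.      0.5878  0.2275]
[  0.9512 -30.       0.5873   0.2281]
```

Request:
carry_out(rows=[[0.005,0.002,0.02,0,0,-8],[0.01,0.004,0.04,0,0,-18],[0.016,0.006,0.06,0,0,-28],[0.022,0.008,0.08,0,0,-38],[0.028,0.011,0.1,0,0,-48],[0.034,0.013,0.12,0,0,-58],[0.034,0.013,0.128,0,0,-65],[0.034,0.013,0.128,0,0,-67.5],[0.034,0.013,0.128,0,0,-67.5]])

```text
t: 9.22
tool_pos: [0.5898, 0.2262, 0.1204]
orientation: [-2.528, -1.865, 0.001]
force: [0.5, -0.1, 0.7]
opening: 0.0402
gripper_force: 0.0
```

```bash
python3 - <<'E'
from fit import *
s=robot.read_state(); print(s['t'],s['tool_pos'],s['orientation'],s['opening'],np.round(s['q'],2))
im=robot.read_camera('wrist'); W=cam('wrist',s)
d=robot.outline_of('wrist','clip'); big=cv2.resize(np.clip((im[:,:,::-1]/255.*1.8),0,1)**.7,(800,600))*255
for p,c in(([.589,.227,-np.radians(17)],(0,255,0)),):
    for a,b,l,h in boxes():
        co,si=np.cos(p[2]),np.sin(p[2])
        X=np.array([[p[0]+co*x-si*y,p[1]+si*x+co*y,h] for x,y in((-a,-b),(a,-b),(a,b),(-a,b))])
        cv2.polylines(big,[((proj(W,X)+.5)*1.5625).astype(np.int32)],True,c,1)
cv2.imwrite('pics/w3.png',big)
if d:
    print(d[0]['conf'],d[0]['pixel'],d[0]['pixels'].sum())
    for o in fit([(W,d[0]['pixels'].astype(np.float32))],[.589,.227],np.radians(np.arange(-35,6,5)))[:4]: print(np.round(o,4))
E
```

```text
9.225 [0.58979346 0.2262455  0.12040349] [-2.52761529e+00 -1.86547399e+00  6.08975833e-04] 0.04020472623117227 [ 0.29  0.28  1.5  -0.    1.36  0.58]
0.9 [247.5, 199.2] 1920
[  0.1173 -15.       0.5889   0.2264]
[  0.1256 -20.       0.5888   0.2268]
[  0.1753 -10.       0.5887   0.2262]
[  0.1908 -25.       0.5887   0.2266][ WARN:0@1.787] global loadsave.cpp:1063 imwrite_ Unsupported depth image for selected encoder is fallbacked to CV_8U.
```

View pics/w3.png

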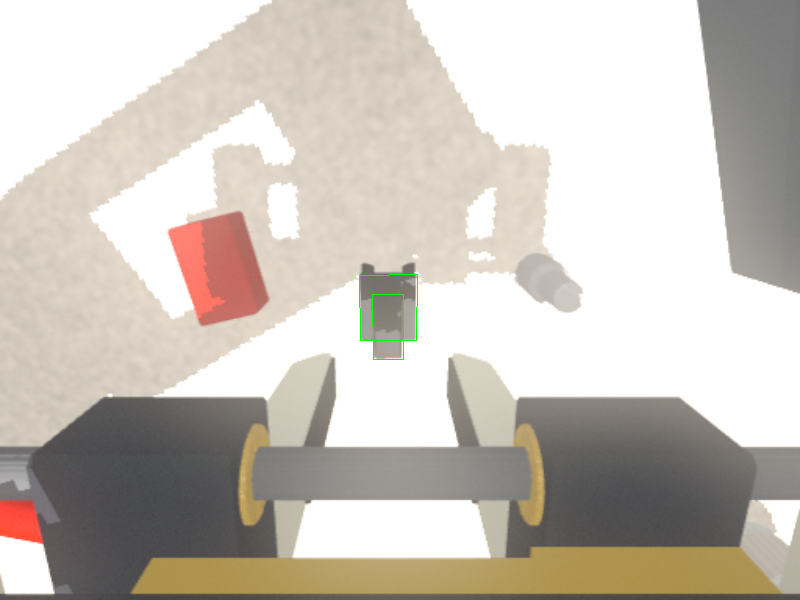

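The overlay matches the clip: the saddle and tab lie at (388,310), square to the fingers. I'll descend and grip.

Request:
carry_out(rows=[[0,0,0.03,0,0,0],[0,0,0.06,0,0,0],[0,0,0.077,0,0,0],[0,0,0.082,0,0,0],[0,0,0.082,0,0,0]])

```text
t: 9.95
tool_pos: [0.5903, 0.2264, 0.0392]
orientation: [2.527, 1.866, 0.001]
force: [-1.6, 0.0, -0.0]
opening: 0.0402
gripper_force: 0.0
```

Request:
carry_out(rows=[[0,0,0,0,0,0],[0,0,0,0,0,0],[0,0,0,0,0,0],[0,0,0,0,0,0]], jaw=255, force=40)

```text
t: 10.45
tool_pos: [0.5901, 0.2264, 0.0391]
orientation: [2.527, 1.866, 0.001]
force: [-1.2, -0.8, 2.7]
opening: 0.014
gripper_force: 40.0
```

Request:
carry_out(rows=[[0,0,-0.03,0,0,0],[-0.01,0.001,-0.08,0,0,-1],[-0.05,0.006,-0.12,0,0,-4],[-0.1,0.012,-0.14,0,0,-7],[-0.155,0.019,-0.14,0,0,-10],[-0.21,0.026,-0.14,0,0,-13],[-0.265,0.033,-0.14,0,0,-16],[-0.32,0.039,-0.14,0,0,-19],[-0.37,0.046,-0.14,0,0,-21],[-0.405,0.05,-0.14,0,0,-22.4],[-0.413,0.051,-0.14,0,0,-22.4],[-0.413,0.051,-0.14,0,0,-22.4]])

```text
t: 11.95
tool_pos: [0.5169, -0.1833, 0.1785]
orientation: [-2.118, -2.319, -0.0]
force: [-0.8, 0.2, -0.1]
opening: 0.0139
gripper_force: 40.0
```

```bash
cat > look.py <<'E'
from fit import *
def look(name,fx=(.5195,-.2085,np.radians(5.3)),clip=None):
    s=robot.read_state(); print(s['t'],s['tool_pos'],s['orientation'],s['opening'],np.round(s['force'],1))
    im=robot.read_camera('wrist'); W=cam('wrist',s)
    big=cv2.resize(((np.clip(im[:,:,::-1]/255.*1.6,0,1)**.7)*255).astype(np.uint8),(800,600))
    def poly(P,col):  # fixture coords x,y,z
        c,sn=np.cos(fx[2]),np.sin(fx[2])
        X=np.array([[fx[0]+c*x-sn*y,fx[1]+sn*x+c*y,z] for x,y,z in P])
        cv2.polylines(big,[((proj(W,X)+.5)*1.5625).astype(np.int32)],True,col,1)
    R4=lambda x,y0,y1,z:[(-x,y0,z),(x,y0,z),(x,y1,z),(-x,y1,z)]
    poly(R4(.05,-.135,.135,.018),(0,255,0)); poly(R4(.022,.047,.097,.085),(0,255,0)); poly(R4(.012,.063,.081,.109),(0,0,255))
    poly(R4(.01,-.098,.047,.06),(0,255,255)); poly(R4(.02,.098,.12,.08),(255,0,0)); poly(R4(.02,-.12,-.098,.08),(255,0,0))
    cv2.imwrite(f'pics/{name}.png',big)
    return s,W
E
python3 -c "
from look import *
s,W=look('w4')
for n in('clip','carriage'):
    d=robot.outline_of('wrist',n)
    if d: print(n,d[0]['conf'],d[0]['pixel'],d[0]['pixels'].sum())
"
```

```text
11.95 [ 0.51690114 -0.18333656  0.17845099] [-2.11810754e+00 -2.31948781e+00 -3.42999870e-04] 0.01391965525034228 [-0.8  0.2 -0.1]
clip 0.66 [251.6, 231.4] 3090
carriage 0.96 [249.5, 139.0] 3343
```

View pics/w4.png

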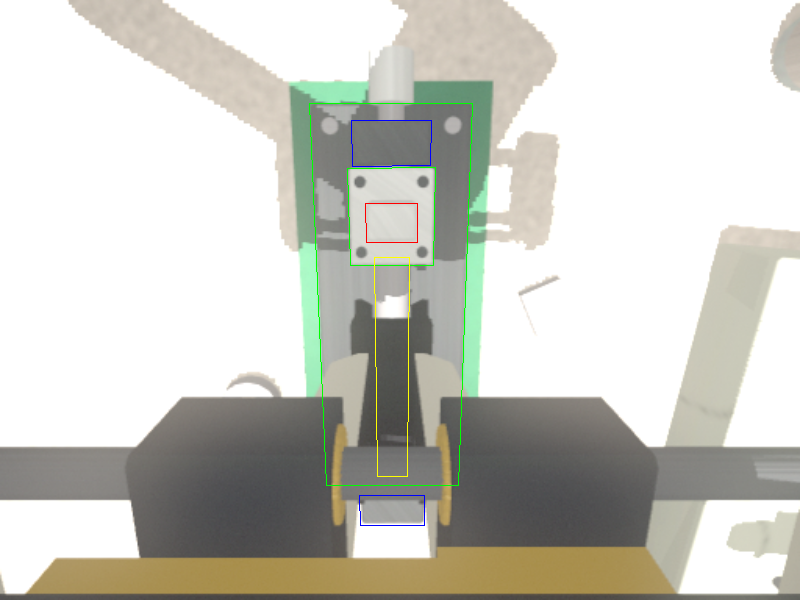

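The overlay lines up: the carriage sits against the end block at v≈166, and the clip is centred over the rod at u≈392. Next is the descent.

Request:
carry_out(rows=[[0,0,0.025,0,0,0],[0,0,0.05,0,0,0],[0,0,0.064,0,0,0],[0,0,0.068,0,0,0],[0,0,0.072,0,0,0],[0,0,0.076,0,0,0],[0,0,0.076,0,0,0]])

```text
t: 12.98
tool_pos: [0.5171, -0.1835, 0.1028]
orientation: [2.117, 2.321, 0.0]
force: [0.5, 0.6, -1.0]
opening: 0.0132
gripper_force: 40.0
```

Request:
carry_out(rows=[[0,0,0.002,0,0,0],[0,0,0.004,0,0,0],[0,0,0.006,0,0,0],[0,0,0.008,0,0,0],[0,0,0.01,0,0,0],[0,0,0.01,0,0,0]])

```text
t: 13.72
tool_pos: [0.5175, -0.1839, 0.0936]
orientation: [2.116, 2.32, 0.0]
force: [-1.4, -1.0, 3.9]
opening: 0.014
gripper_force: 40.0
```

Request:
carry_out(rows=[[0,0,0.002,0,0,0],[0,0,0.004,0,0,0],[0,0,0.006,0,0,0],[0,0,0.008,0,0,0],[0,0,0.01,0,0,0],[0,0,0.01,0,0,0]])

```text
t: 14.48
tool_pos: [0.5169, -0.1833, 0.0824]
orientation: [-2.117, -2.321, -0.0]
force: [0.1, 0.7, 0.4]
opening: 0.0136
gripper_force: 40.0
```

Request:
carry_out(rows=[[0,0,0.0005,0,0,0],[0,0,0.001,0,0,0],[0,0,0.0015,0,0,0],[0,0,0.002,0,0,0],[0,0,0.002,0,0,0]])

```text
t: 15.1
tool_pos: [0.5171, -0.1834, 0.0823]
orientation: [2.117, 2.321, 0.0]
force: [-7.4, 2.7, 15.8]
opening: 0.0136
gripper_force: 40.0
```

Request:
carry_out(rows=[[0,0,-0.002,0,0,0],[0,0,-0.002,0,0,0]])

```text
t: 15.35
tool_pos: [0.5169, -0.1833, 0.0824]
orientation: [-2.117, -2.321, -0.0]
force: [-0.4, 0.9, 0.2]
opening: 0.0141
gripper_force: 40.0
```

Request:
carry_out(rows=[[0,0,0,0,0,0],[0,0,0,0,0,0],[0,0,0,0,0,0],[0,0,0,0,0,0],[0,0,-0.03,0,0,0],[0,0,-0.08,0,0,0],[-0.01,0,-0.13,0,0,0],[-0.03,0,-0.15,0,0,0],[-0.03,0,-0.15,0,0,0],[-0.03,0,-0.15,0,0,0]], jaw=145)

```text
t: 16.6
tool_pos: [0.5191, -0.2126, 0.2309]
orientation: [-2.116, -2.319, 0.0]
force: [-0.1, -0.1, -0.7]
opening: 0.0404
gripper_force: 0.0
```

```bash
python3 -c "
from look import *
s,W=look('w5')
d=robot.outline_of('wrist','clip')
if d:
    for o in fit([(W,d[0]['pixels'].astype(np.float32))],[.517,-.183],np.radians([-4,0,5,10,14]),z0=.0432)[:3]: print(np.round(o,4))
"
```

```text
16.6 [ 0.51908629 -0.2126073   0.23092596] [-2.11557739e+00 -2.31926292e+00  4.54818597e-04] 0.040387460373570785 [-0.1 -0.1 -0.7]
[ 0.0863  5.      0.5175 -0.183 ]
[ 0.1316  0.      0.5175 -0.1831]
[ 0.137  10.      0.5174 -0.1835]
```

View pics/w5.png

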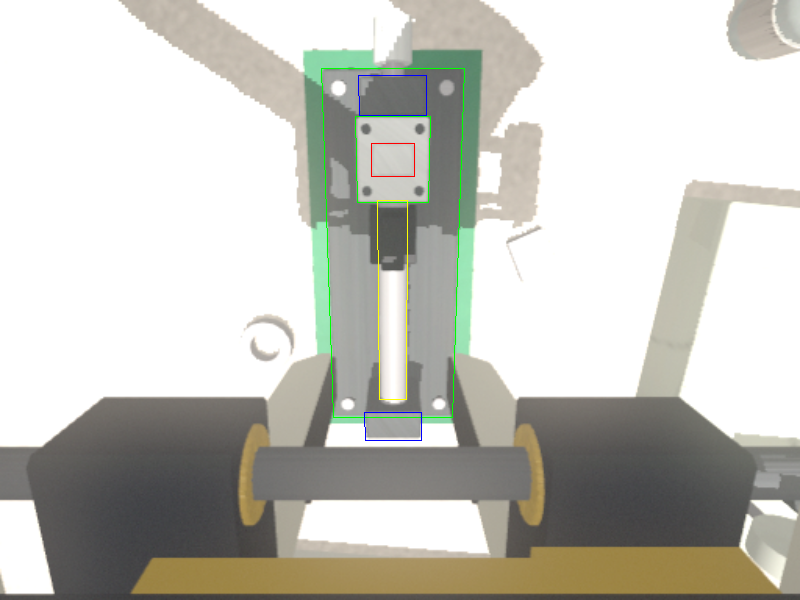

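The clip sits square on the rod, right beside the carriage, with its fitted pose at the seated height and a gap of about 3 mm. The carriage is home, so I'm handing the job in.

```bash
python3 -c "
from plant import robot
print(robot.close_job())"
```

```text
the job is handed in; nothing more can be done
None
```

The carriage is home against the drum's end block, and the clip is pressed fully home on the rod about 3 mm from it and released. I handed the job in with about 17 s on the clock; it returned no verdict.

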